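# Shut the bead pot and lift the caddy

### The job

One of the two bead pots in the caddy has its lid standing up: while the caddy still stands on the table, press that lid down until it is fully home. Then take the caddy by its handle bar, lift it straight up with everything still in its wells, and finish while holding it level and still, at least 10 cm clear of the table. Leave the other things on the table where they are.

Things in the scene. Friction and masses are not known exactly. Their poses are not given: they have to be found in the camera images.
- caddy: the caddy, loose on the table: a plywood block 166 mm (its x) by 126 mm (its y) by 20 mm tall with four round wells, each 52 mm across and 14 mm deep (floor 6 mm above the underside), centred at x = +-50 mm, y = +-31 mm. Over its middle, along its y, runs a wooden handle bar on two 10 mm metal posts at y = +-46 mm. Origin at the centre of the underside, z up. About 0.3 to 0.55 kg empty, some 0.13 kg of cargo; all balanced to within 6 mm under the middle of the handle.
- handle (a point): middle of the caddy's handle bar, 80 mm above the caddy's underside. The bar is 14 mm wide (caddy x), 14 mm tall (73 to 87 mm above the underside), 116 mm long (caddy y); 82 mm are free between the posts. Axes as the caddy's.
- pot_a: round clear plastic bead pot, 42 mm diameter, 19 mm tall with its lid shut, about 20 g, standing in one of the caddy's wells (which well varies); its lid stands proud at the start. Origin at the centre of its underside, z up.
- pot_a_lid (a joint): how far the lid of pot_a is raised, in m: 0 = fully home, 0.007 to 0.014 at the start. It slides straight up and down with light friction (under 1 N), stays where it is left and stops rigidly at 0.
- pot_a_lid_top (a point): centre of the top face of pot_a's lid (a flat disc of 42 mm diameter); 18 mm above the pot's underside when the lid is home. Caddy floor adds 6 mm.
- pot_b: round clear plastic bead pot, 42 mm diameter, 19 mm tall with its lid shut, about 20 g, standing in one of the caddy's wells (which well varies); its lid is already home at the start. Origin at the centre of its underside, z up.
- pot_b_lid (a joint): the same for the lid of pot_b: 0 = fully home, as at the start.
- pot_b_lid_top (a point): centre of the top face of pot_b's lid, as for pot_a.
- jar_green: white screw-top cream jar with a green stripe, 45 mm diameter, 36 mm tall, 45 g, standing loose in one of the caddy's wells; cargo only. Origin at the centre of its underside, z up.
- jar_purple: white screw-top cream jar with a purple stripe, 48 mm diameter, 42 mm tall, 45 g, standing loose in one of the caddy's wells; cargo only. Origin at the centre of its underside, z up.
- loupe: small black cone-shaped magnifying loupe, 34 mm diameter, 30 mm tall; bystander. Origin at the centre of its underside.
- masking_tape: roll of tan masking tape lying flat, 104 mm diameter, 25 mm tall; bystander. Origin at the centre of its underside. Above it hangs the shade of the fixed desk lamp, about 140 mm wide and 100 mm tall, near x = 0.69, y = 0.33, z = 0.57 m in the robot's frame: keep elbow and wrist clear of it.
- stamp: wooden block stamp with a red rubber face upward, 50 x 52 x 27 mm; bystander. Origin at the centre of its underside.
- glue_tube: red tube of glue lying flat, 136 mm long, 40 mm wide, 27 mm tall; bystander. Origin at the centre of its underside.
There are look-alikes about, which are no part of the job. Leave any yellow look-alike of the jar_purple alone. Leave any yellow look-alike of the jar_green alone.

How it is judged:
By the outcome, as a careful person would: the job done as asked, in the order asked, and still so for the second after the job is handed in, while the arm keeps its last pose, push and grip.
It also fails if it takes over 45 s, if anything falls off the work surface, if the arm or the gripper's body presses on something with over 40 N, if the wrist force passes 120 N, or if a joint passes its speed limit or range.

### The arm

A 6-joint arm with a two-finger parallel gripper is mounted at the origin on the work surface; the furniture and walls round the work are solid. World frame = base frame: x ahead of the robot, y to its left, z up, the work surface at z = 0. Lengths are in m, angles in rad, forces in N, time in s.
With the tool pointing down it reaches from about 0.4 to 0.825 m from the base axis. Payload 7 kg.
Tool frame: the origin (TCP) lies between the finger pads; the fingertips stand 22 mm ahead of it and the grasp point (between the pads) lies 3 mm ahead of it; z points along the fingers, y is the direction in which the jaws open and shut (so a half turn about z gives the same grasp; the last joint's range is limited). The gripper opens to 88 mm and grips with 3 to 60 N. Pads are 19 mm wide; open, the fingers measure 130 mm over their backs; the gripper's body (78 mm by 193 mm) begins 47 mm behind the grasp point.
Start: joints at [1.401, 0.359, 0.012, 0, -1.224, -0.288], TCP at [0.298, 0.605, 0.249] pointing down, gripper open.
Joint ranges: [-3.07, 3.07], [-1.43, 2.12], [-1.02, 1.25], [-3.03, 1.67], [-3.05, -0], [-3.03, 3.03]. Speed limits (rad/s): [2.39, 2.39, 3.01, 3.14, 3.14, 3.14].

### API

Orientations are given as [roll, pitch, yaw] about the fixed x, y, z axes, in that order (R = Rz(yaw) Ry(pitch) Rx(roll)).
In Python, from station import arm, optics gives the robot as it stands. The module is installed in compiled form; this text tells all that it offers.
- The arm moves only by the tool jog_arm, never from a script. Its argument "motion" is a list that holds one entry, the list of rows, each a list of 7 numbers: the shift along the tool's x, y, z in m, then the turn, a rotation vector about the tool's x, y, z in degrees, then the finger opening in m, from 0 to 0.0876. In form: [[[x, y, z, rx, ry, rz, grip], ...]]. A call has 1 to 8 rows; each row is the pose to reach, as a shift and turn from the pose measured when the call began, along the tool's axes at that moment; what a row does not reach only later rows make up. A row lasts 1/10 s, in which the tool goes at most 50 mm and 8.59 degrees, less where a joint would pass 70% of its speed; a pose out of reach is approached as far as the arm can. A call with a gripper value outside its range is refused whole. The fingers move at their own pace and stop on an object; "newtons" is the grip in N (left out, the last holds). Time passes only in rows, so rows that repeat a pose let the fingers close. It gives the time, the measured TCP pose, the force and the opening at its end, in the units of the state.
- arm.get_state(): the state, without advancing time (a new reading comes with each control period).
- optics.grab_frame(name): name is "scene" or "top" or "wrist"; returns the picture (420x560x3 uint8, red, green, blue); there is no depth.
- optics.camera_model(name): a dict with "mtx" (3x3 intrinsics, pixels), "D" ([k1, k2, p1, p2, k3] as OpenCV has them; the pictures are not rectified), "R" (3x3) and "t" (3): a world point X has camera coordinates R X + t; the wrist camera has in their place "mount" (4x4, takes a point from camera to tool coordinates, whose origin is the TCP and whose axes are the flange's). Camera axes: x right, y down, z forward; pixel columns grow to the right and rows downward; lengths in m; the calibration is good to about 2 mm. A picture is of the moment at which its call begins: read the wrist's pose just before it. camera_model takes no time and is no camera call.
- arm.job_done(): hands the job in, once; it reports no verdict.
The state is a dict: "t": time; "q": joint angles; "qd": joint speeds; "joint_efforts": joint torques, N m; "eef_pos": TCP position; "ee_rot": TCP orientation; "force": force on the tool from outside, world axes, zero at the start; "moment": the same for the moment, N m; "width": finger opening in m.
Only numpy, scipy, OpenCV 4.12 (cv2) and the standard library are available. Lean on these libraries where they do the work, as an engineer would, in place of code of your own. Each camera call takes 0.05 s, during which the arm holds its last target.

## Working session

There is one attempt and no reset: what is moved stays moved. The work goes in short steps, Python scripts to look and compute and a tool call to move; the robot and the scene stay as the last step left them, time stands still between calls to the robot, and variables do not carry over. Pictures are saved under pics/ and viewed, and the job is handed in when it is done.

Besides the shell and the picture viewer there is one more tool, called after "Emit:" as a command line: name --argument value ..., lists and objects as JSON in quotes. jog_arm: Moves the arm, as the interface text tells. Its arguments: {"type":"object","properties":{"motion":{"type":"array","items":{"type":"array","items":{"type":"array","items":{"type":"number"}}}},"newtons":{"type":"number"}},"required":["motion"]}

```bash
mkdir -p pics
cat > h.py <<'E'
import numpy as np, cv2
from station import arm, optics
def save(n,im): cv2.imwrite('pics/'+n,cv2.cvtColor(im,cv2.COLOR_RGB2BGR))
def ray(m,uv,st=None):
    K=np.array(m['mtx']);D=np.array(m['D'],float)
    p=cv2.undistortPoints(np.array([[uv]],float),K,D)[0,0]; d=np.array([p[0],p[1],1.])
    if 'R' in m:
        R=np.array(m['R']);t=np.array(m['t']); return -R.T@t, R.T@d/np.linalg.norm(d)
    M=np.array(m['mount']); T=np.array(st['T'])@M
    return T[:3,3],T[:3,:3]@d/np.linalg.norm(d)
def plane(m,uv,z,st=None):
    o,d=ray(m,uv,st); return o+d*(z-o[2])/d[2]
def tri(rs):
    A=np.zeros((3,3));b=np.zeros(3)
    for o,d in rs:
        P=np.eye(3)-np.outer(d,d);A+=P;b+=P@o
    x=np.linalg.solve(A,b); return x,[round(1e3*np.linalg.norm((np.eye(3)-np.outer(d,d))@(x-o)),1) for o,d in rs]
def proj(m,X):
    R=np.array(m['R']);t=np.array(m['t'])
    return cv2.projectPoints(np.array([X],float),cv2.Rodrigues(R)[0],t,np.array(m['mtx']),np.array(m['D'],float))[0][0,0]
def toolT(s):
    from scipy.spatial.transform import Rotation as Ro
    T=np.eye(4);T[:3,3]=s['eef_pos'];T[:3,:3]=Ro.from_euler('xyz',s['ee_rot']).as_matrix();return T
E
python3 - <<'E'
from h import *
s=arm.get_state();print(s)
for n in ['scene','top','wrist']:
    save(n+'0.png',optics.grab_frame(n)); m=optics.camera_model(n); print(n,{k:np.round(v,4).tolist() for k,v in m.items()})
E
```

```text
{'t': 0.0, 'q': array([ 1.40111751e+00,  3.59392212e-01,  1.10428444e-02, -3.70738137e-04,
       -1.22408322e+00, -2.88074432e-01]), 'qd': array([ 0.00111272,  0.00018264, -0.00089697,  0.0017396 , -0.00132569,
        0.00092513]), 'joint_efforts': array([ 3.32790805e-04, -5.82724142e+01,  2.93051970e+01,  6.99717790e+00,
        6.76054580e-03, -1.58779017e-04]), 'eef_pos': array([0.29813446, 0.60507888, 0.24760853]), 'ee_rot': array([ 3.13992480e+00, -1.30766702e-04, -4.57879406e-01]), 'force': array([-0.04182342, -0.14840542,  0.73287796]), 'moment': array([ 0.05479626, -0.03079784,  0.04275684]), 'width': 0.08786216412480907}
scene {'mtx': [[408.3119, 0.0, 278.8908], [0.0, 408.3119, 209.1628], [0.0, 0.0, 1.0]], 'D': [0.031, 0.0, 0.0, 0.0, 0.0], 'R': [[0.7531, -0.6577, 0.0172], [-0.4769, -0.5636, -0.6745], [0.4533, 0.4997, -0.7381]], 't': [-0.3907, 0.2744, 0.74]}
top {'mtx': [[486.959, 0.0, 272.0775], [0.0, 486.959, 219.2578], [0.0, 0.0, 1.0]], 'D': [-0.0559, 0.0, 0.0, 0.0, 0.0], 'R': [[-0.087, -0.9962, 0.0002], [-0.9739, 0.085, -0.2105], [0.2097, -0.0185, -0.9776]], 't': [0.0182, 0.5523, 1.0213]}
wrist {'mtx': [[305.1838, 0.0, 276.7052], [0.0, 305.1838, 206.6082], [0.0, 0.0, 1.0]], 'D': [-0.035, 0.0, 0.0, 0.0, 0.0], 'mount': [[0.0001, -0.9518, -0.3067, 0.0842], [1.0, 0.0001, -0.0001, -0.0015], [0.0002, -0.3067, 0.9518, -0.1357], [0.0, 0.0, 0.0, 1.0]]}
```

View pics/scene0.png

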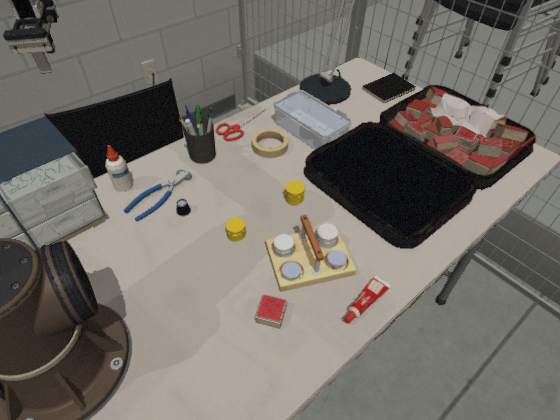

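View pics/top0.png

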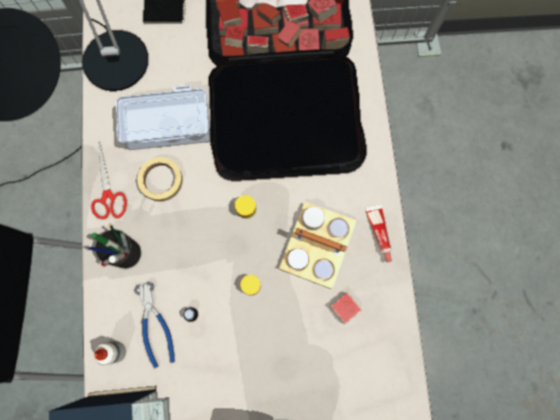

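View pics/wrist0.png

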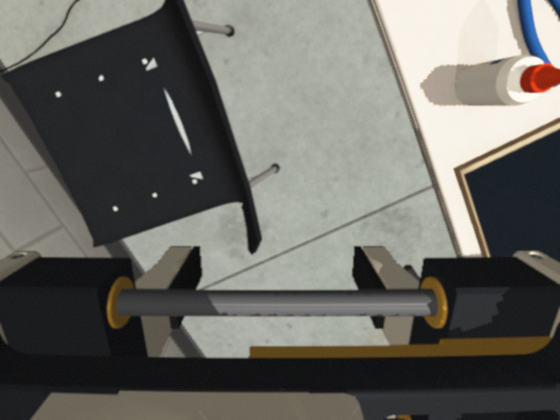

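The scene view shows the caddy at about (310,255), with white jars at (284,244) and (327,235) and lilac-lidded pots at (291,271) and (337,261). The yellow jars at (235,229) and (295,192) are the look-alikes. In the top view the pots are at (339,228) and (324,269). Next I'll crop in close.

Run:
```python
from h import *
a=cv2.imread('pics/scene0.png')[205:300,255:365]; b=cv2.imread('pics/top0.png')[195:295,270:365]
cv2.imwrite('pics/c0.png',np.hstack([cv2.resize(a,(400,400*95//110+0),interpolation=3)[:345],cv2.resize(b,(380,400),interpolation=3)[:345]]))
cv2.imwrite('pics/c1.png',cv2.resize(b,(570,600),interpolation=3))
m=optics.camera_model('top')
for n,uv,z in [('h',(321,240),.08),('p1',(339,228),.024),('p2',(324,269),.024),('j1',(313,217),.045),('j2',(297,259),.045),('stamp',(346,307),.027),('glue',(380,233),.027),('y1',(245,206),.04),('y2',(250,285),.04)]: print(n,plane(m,uv,z).round(3))
```

```text
h [ 0.493 -0.131  0.08 ]
p1 [ 0.526 -0.181  0.024]
p2 [ 0.435 -0.137  0.024]
j1 [ 0.552 -0.122  0.045]
j2 [ 0.461 -0.077  0.045]
stamp [ 0.347 -0.176  0.027]
glue [ 0.505 -0.273  0.027]
y1 [0.592 0.028 0.04 ]
y2 [0.413 0.031 0.04 ]
```

View pics/c0.png

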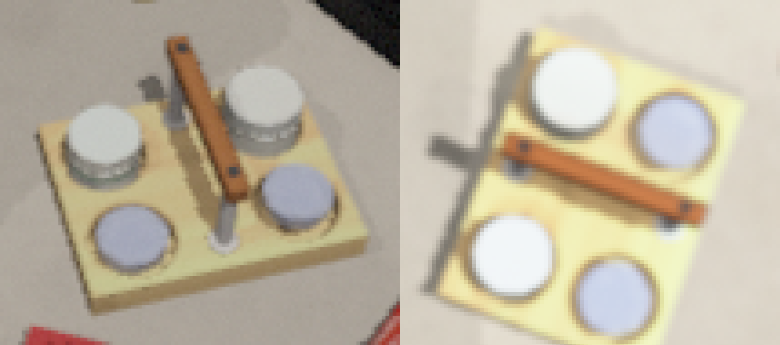

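View pics/c1.png

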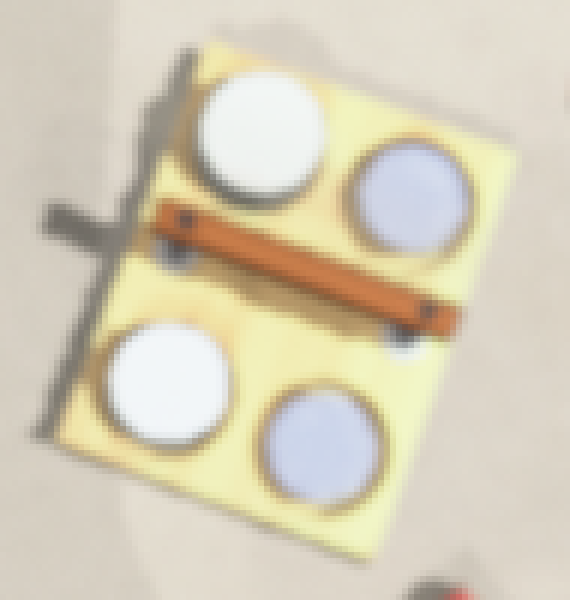

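The far pot, at scene crop (297,195), shows a side wall below its lid. The near one, at (133,235), looks flush. I'll triangulate both lids and the bar ends.

Run:
```python
from h import *
S=cv2.imread('pics/scene0.png');T=cv2.imread('pics/top0.png')
ms,mt=optics.camera_model('scene'),optics.camera_model('top')
def blobs(im,box,lo,hi,kmin):
    x0,y0,x1,y1=box;h=cv2.cvtColor(im[y0:y1,x0:x1],cv2.COLOR_BGR2HSV);M=cv2.inRange(h,lo,hi)
    cs,_=cv2.findContours(M,cv2.RETR_EXTERNAL,cv2.CHAIN_APPROX_NONE);o=[]
    for c in cs:
        if cv2.contourArea(c)>kmin:
            r=cv2.minAreaRect(c); e=cv2.fitEllipse(c); mm=cv2.moments(c)
            o.append((round(mm['m10']/mm['m00']+x0,1),round(mm['m01']/mm['m00']+y0,1),cv2.contourArea(c),np.round(e[1],1).tolist(),(cv2.boxPoints(r)+[x0,y0]).round(1).tolist()))
    return o
L=((105,25,90),(135,140,255)); O=((3,140,60),(14,255,230))
for nm,im,b in [('S',S,(255,205,365,300)),('T',T,(270,195,365,292))]:
    print(nm,'lilac');[print(o) for o in blobs(im,b,*L,40)]
    print(nm,'bar');[print(o) for o in blobs(im,b,*O,60)]
```

```text
S lilac
(290.9, 270.0, 102.5, [11.2, 14.4], [[281.0, 269.4], [289.1, 259.9], [299.8, 269.1], [291.7, 278.6]])
(336.3, 257.5, 96.0, [11.5, 13.2], [[328.8, 263.4], [330.5, 251.6], [343.9, 253.6], [342.2, 265.3]])
S bar
(311.9, 238.2, 200.5, [6.0, 53.2], [[299.7, 216.5], [305.7, 214.1], [323.5, 258.0], [317.6, 260.4]])
T lilac
(323.0, 269.0, 180.0, [14.6, 15.9], [[315.0, 262.0], [331.0, 262.0], [331.0, 276.0], [315.0, 276.0]])
(339.2, 224.9, 105.0, [9.9, 14.1], [[331.0, 221.4], [343.9, 217.7], [347.1, 228.7], [334.1, 232.4]])
T bar
(319.6, 239.5, 187.0, [5.1, 55.4], [[295.2, 233.2], [297.1, 228.0], [345.1, 246.0], [343.2, 251.2]])
```

Run:
```python
from h import *
ms,mt=optics.camera_model('scene'),optics.camera_model('top')
print('bar ends',[tri([ray(ms,a),ray(mt,b)]) for a,b in [((302.7,215.3),(296.2,230.6)),((320.5,259.2),(344.2,248.6))]])
print('lids',[tri([ray(ms,a),ray(mt,b)]) for a,b in [((337.5,258.5),(338.3,227.8)),((291.5,270.5),(323.3,269))]])
print('pens top', tri([ray(ms,(197,107)),ray(mt,(103,240))]), 'cup',plane(mt,(115,252),.1))
print('box far-right corner z.15', [plane(mt,(155,390),z).round(3) for z in (.1,.2)], [plane(ms,(92,165),z).round(3) for z in (.1,.2)])
s=arm.get_state();T=toolT(s);print(np.round(T,3))
tgt=np.array([.436,-.10,.30]);print('tool shift',T[:3,:3].T@(tgt-T[:3,3]))
```

```text
bar ends [(array([ 0.51589585, -0.07855935,  0.08840368]), [np.float64(0.3), np.float64(0.3)]), (array([ 0.46993449, -0.17872344,  0.07744598]), [np.float64(0.0), np.float64(0.0)])]
lids [(array([ 0.52581184, -0.1791741 ,  0.029387  ]), [np.float64(0.7), np.float64(0.7)]), (array([ 0.43548949, -0.13525031,  0.02201565]), [np.float64(0.3), np.float64(0.3)])]
pens top (array([0.51890936, 0.3145827 , 0.15373341]), [np.float64(0.5), np.float64(0.5)]) cup [0.50132646 0.30775812 0.1       ]
box far-right corner z.15 [array([0.215, 0.235, 0.1  ]), array([0.226, 0.211, 0.2  ])] [array([0.243, 0.342, 0.1  ]), array([0.219, 0.214, 0.2  ])]
[[ 0.897 -0.442 -0.     0.298]
 [-0.442 -0.897 -0.001  0.605]
 [ 0.     0.001 -1.     0.248]
 [ 0.     0.     0.     1.   ]]
tool shift [ 0.43531516  0.57170382 -0.05135662]
```

Emit:
jog_arm --motion '[[[0.03,0.03,-0.02,0,0,0,0.05],[0.06,0.07,-0.05,0,0,0,0.03],[0.09,0.11,-0.05,0,0,0,0],[0.12,0.15,-0.05,0,0,0,0],[0.15,0.19,-0.05,0,0,0,0],[0.18,0.23,-0.05,0,0,0,0],[0.21,0.27,-0.05,0,0,0,0],[0.24,0.31,-0.05,0,0,0,0]]]'

```text
t: 0.95
eef_pos: [0.3749, 0.2261, 0.2983]
ee_rot: [3.141, -0.0, -0.457]
force: [1.8, 0.2, -0.2]
width: 0.0289
```

Emit:
jog_arm --motion '[[[0.03,0.04,0,0,0,0,0],[0.06,0.08,0,0,0,0,0],[0.09,0.12,0,0,0,0,0],[0.12,0.16,0,0,0,0,0],[0.15,0.2,0,0,0,0,0],[0.18,0.24,0,0,0,0,0],[0.2,0.265,0,0,0,0,0],[0.2,0.265,0,0,0,0,0]]]'

```text
t: 1.75
eef_pos: [0.4373, -0.1033, 0.2981]
ee_rot: [3.14, 0.001, -0.462]
force: [-0.5, -0.0, -0.2]
width: 0.0001
```

Run:
```python
from h import *
s=arm.get_state();print(s['eef_pos'],s['ee_rot'],s['q'].round(2),s['force'])
np.save('T1.npy',toolT(s)); save('w1.png',optics.grab_frame('wrist'))
```

```text
[ 0.43728373 -0.10326506  0.2981193 ] [ 3.13959386e+00  5.78764828e-04 -4.62013851e-01] [ 0.21 -0.06 -0.38  0.   -1.25  0.9 ] [-0.46822739 -0.04749736 -0.22803572]
```

View pics/w1.png

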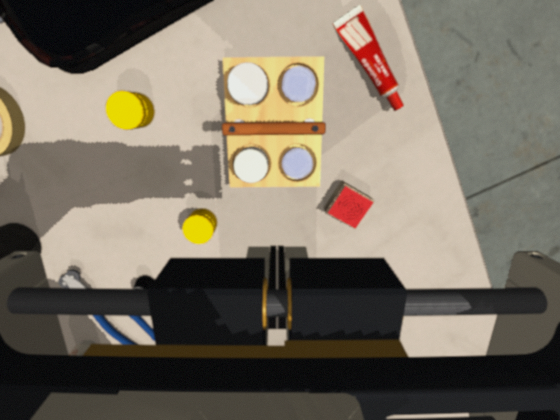

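The wrist view shows the caddy square to the tool. The bar is at (274,128), the pots at (298,84) far and (297,162) near, and the jars at (248,83) and (251,165). Next I'll triangulate across all three views.

```bash
cat > w.py <<'E'
from h import *
def find(f,box,lo=(105,18,90),hi=(135,140,255),a=40):
    im=cv2.imread(f);x0,y0,x1,y1=box;M=cv2.inRange(cv2.cvtColor(im[y0:y1,x0:x1],cv2.COLOR_BGR2HSV),lo,hi)
    cs,_=cv2.findContours(M,cv2.RETR_EXTERNAL,cv2.CHAIN_APPROX_NONE);o=[]
    for c in cs:
        if cv2.contourArea(c)>a:
            c=cv2.convexHull(c) ; mm=cv2.moments(c); r=cv2.minAreaRect(c); o.append((mm['m10']/mm['m00']+x0,mm['m01']/mm['m00']+y0,cv2.contourArea(c),np.round(r[1],1),(cv2.boxPoints(r)+[x0,y0]).round(1).tolist()))
    return o
E
python3 - <<'E'
from w import *
for o in find('pics/w1.png',(215,45,335,195)): print(o)
for o in find('pics/w1.png',(215,45,335,195),(3,140,60),(14,255,230)): print(o)
im=cv2.imread('pics/w1.png')[45:195,215:335]; cv2.imwrite('pics/w1c.png',cv2.resize(im,(480,600),interpolation=3))
E
```

```text
(296.84619550500946, 162.9396154887625, 615.5, array([27.6, 27.6]), [[277.0, 163.0], [296.5, 143.5], [316.0, 163.0], [296.5, 182.5]])
(298.2337309060473, 83.48399246704332, 796.5, array([31., 31.]), [[283.0, 68.0], [314.0, 68.0], [314.0, 99.0], [283.0, 99.0]])
(272.49870242214536, 127.97851787773932, 1156.0, array([ 12., 102.]), [[222.0, 122.0], [324.0, 122.0], [324.0, 134.0], [222.0, 134.0]])
```

View pics/w1c.png

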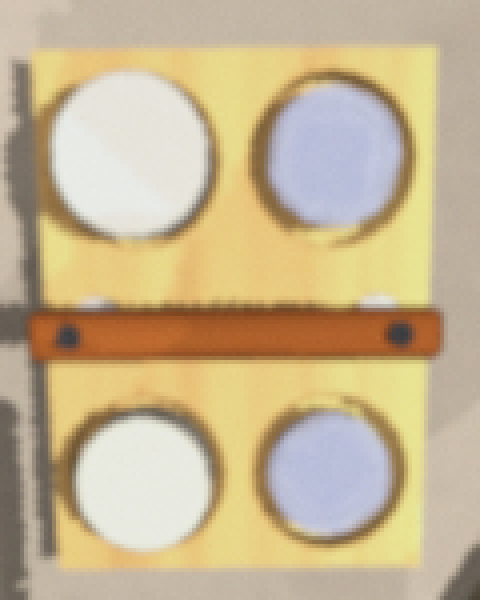

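Run:
```python
from h import *
ms,mt,mw=[optics.camera_model(n) for n in('scene','top','wrist')]; st={'T':np.load('T1.npy')}
def t3(n,a,b,c):
    x,r=tri([ray(ms,a),ray(mt,b),ray(mw,c,st)]); print(n,x.round(4),r, 'sw',tri([ray(ms,a),ray(mw,c,st)])[0].round(4)); return x
pa=t3('far lid',(337.5,258.5),(338.6,227.9),(298.5,83.7))
pb=t3('near lid',(291.5,270.5),(323.5,269.2),(297.1,162.7))
e1=t3('bar L',(302.7,215.3),(296.2,230.6),(222.5,128.3))
e2=t3('bar R',(320.5,259.2),(344.2,248.6),(324.5,128.5))
d=e1-e2;print('bar len',np.linalg.norm(d),'ang',np.degrees(np.arctan2(d[1],d[0])),'mid',(e1+e2)/2)
d=pa-pb;print('pots d',np.linalg.norm(d[:2]),'ang',np.degrees(np.arctan2(d[1],d[0])))
# plane tests wrist
print(plane(mw,(298.5,83.7),.034,st),plane(mw,(297.1,162.7),.024,st),plane(mw,(222.5,128.3),.083,st),plane(mw,(324.5,128.5),.083,st))
```

```text
far lid [ 0.5267 -0.1787  0.0279] [np.float64(0.7), np.float64(1.7), np.float64(1.6)] sw [ 0.5279 -0.1779  0.0264]
near lid [ 0.4364 -0.1345  0.0199] [np.float64(0.4), np.float64(1.8), np.float64(1.6)] sw [ 0.4371 -0.1333  0.0181]
bar L [ 0.5186 -0.0773  0.085 ] [np.float64(1.3), np.float64(2.5), np.float64(2.7)] sw [ 0.5208 -0.0749  0.0812]
bar R [ 0.4697 -0.1788  0.0778] [np.float64(0.1), np.float64(0.2), np.float64(0.2)] sw [ 0.4697 -0.1788  0.0779]
bar len 0.11287360250044469 ang 64.27100616124213 mid [ 0.4941933  -0.12802533  0.08137609]
pots d 0.10053387735855744 ang -26.060844247295872
[ 0.52734388 -0.17678626  0.034     ] [ 0.4382123  -0.13336085  0.024     ] [ 0.52131446 -0.0761231   0.083     ] [ 0.47021794 -0.17818558  0.083     ]
```

The far pot is pot_a. Its lid sits about 8 mm above the other one in every pairing of views, and the pots are 100.5 mm apart, which fits the wells. The bar is at z≈0.081 and 113 mm long, also as expected. I'll move over the lid, biased 6 mm away from the bar, and then go down.

Emit:
jog_arm --motion '[[[0.04,0.01,0.01,0,0,0,0],[0.08,0.02,0.03,0,0,0,0],[0.12,0.0265,0.05,0,0,0,0],[0.12,0.0265,0.09,0,0,0,0],[0.12,0.0265,0.13,0,0,0,0],[0.12,0.0265,0.17,0,0,0,0],[0.12,0.0265,0.2,0,0,0,0],[0.12,0.0265,0.2,0,0,0,0]]]'

```text
t: 2.6
eef_pos: [0.5295, -0.1777, 0.094]
ee_rot: [3.137, 0.008, -0.461]
force: [-0.8, -0.4, 0.4]
width: 0.0003
```

Run:
```python
from h import *
s=arm.get_state();print(s['eef_pos'],s['ee_rot'],s['q'].round(2),s['force'])
a=optics.grab_frame('scene')[190:310,245:375];b=optics.grab_frame('top')[185:295,265:375]
save('p1.png',np.hstack([cv2.resize(a,(400,369)),cv2.resize(b,(369,369))]))
```

```text
[ 0.52951072 -0.17770023  0.09401498] [ 3.13714498  0.00831783 -0.46118156] [ 0.03  0.32 -0.43  0.   -0.82  1.08] [-0.8166217  -0.40718306  0.43248868]
```

View pics/p1.png

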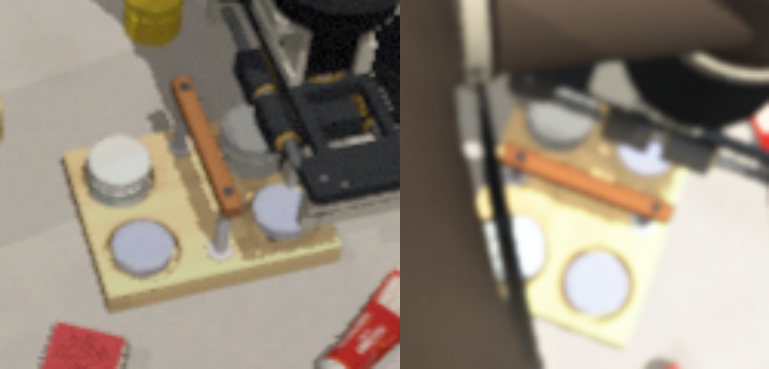

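Emit:
jog_arm --motion '[[[0.004,0.001,0.01,0,0,0,0],[0.004,0.001,0.022,0,0,0,0],[0.004,0.001,0.032,0,0,0,0],[0.004,0.001,0.036,0,0,0,0],[0.004,0.001,0.036,0,0,0,0]]]'

```text
t: 3.2
eef_pos: [0.5353, -0.1811, 0.0617]
ee_rot: [3.139, 0.003, -0.46]
force: [0.8, -0.2, -0.2]
width: 0.0
```

Emit:
jog_arm --motion '[[[-0.002,0,0.004,0,0,0,0],[-0.002,0,0.008,0,0,0,0],[-0.002,0,0.011,0,0,0,0],[-0.002,0,0.013,0,0,0,0],[-0.002,0,0.014,0,0,0,0],[-0.002,0,0.014,0,0,0,0]]]'

```text
t: 3.8
eef_pos: [0.5334, -0.1803, 0.0477]
ee_rot: [3.139, 0.003, -0.46]
force: [1.0, -0.7, 0.5]
width: 0.0005
```

Emit:
jog_arm --motion '[[[0,0,0.001,0,0,0,0],[0,0,0.002,0,0,0,0],[0,0,0.002,0,0,0,0]]]'

```text
t: 4.1
eef_pos: [0.5337, -0.1803, 0.0464]
ee_rot: [3.139, 0.002, -0.46]
force: [-2.5, 0.9, 6.9]
width: 0.0004
```

Emit:
jog_arm --motion '[[[0,0,0.001,0,0,0,0],[0,0,0.0015,0,0,0,0],[0,0,0.0015,0,0,0,0]]]'

```text
t: 4.4
eef_pos: [0.5337, -0.1803, 0.0462]
ee_rot: [3.139, 0.002, -0.46]
force: [-3.8, 2.1, 14.1]
width: 0.0004
```

Solid stop: 14 N with the tip at z≈0.024, where a shut lid should be. I'll go straight up and look again.

Emit:
jog_arm --motion '[[[0,0,-0.03,0,0,0,0],[0,0,-0.07,0,0,0,0],[0,0,-0.11,0,0,0,0],[-0.03,0,-0.14,0,0,0,0],[-0.06,0,-0.15,0,0,0,0],[-0.09,0,-0.15,0,0,0,0.03],[-0.1,0,-0.15,0,0,0,0.06],[-0.1,0,-0.15,0,0,0,0.06]]]'

```text
t: 5.2
eef_pos: [0.4437, -0.1353, 0.197]
ee_rot: [3.14, 0.001, -0.459]
force: [0.7, 0.7, 0.3]
width: 0.0193
```

Run:
```python
from h import *
s=arm.get_state();print(s['t'],s['eef_pos'],s['ee_rot'],s['q'].round(2),s['force'])
np.save('T2.npy',toolT(s)); save('w2.png',optics.grab_frame('wrist'));S=optics.grab_frame('scene');save('s2.png',S)
save('s2c.png',cv2.resize(S[190:310,245:375],(650,600),interpolation=3))
```

```text
5.2 [ 0.4436984  -0.13532434  0.19696458] [ 3.13950583e+00  5.28507746e-04 -4.58521772e-01] [ 0.13  0.05 -0.51  0.   -1.01  0.98] [0.68925933 0.7149685  0.27595014]
```

View pics/w2.png

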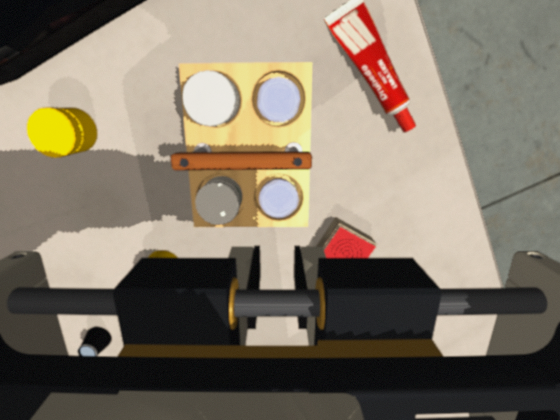

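View pics/s2c.png

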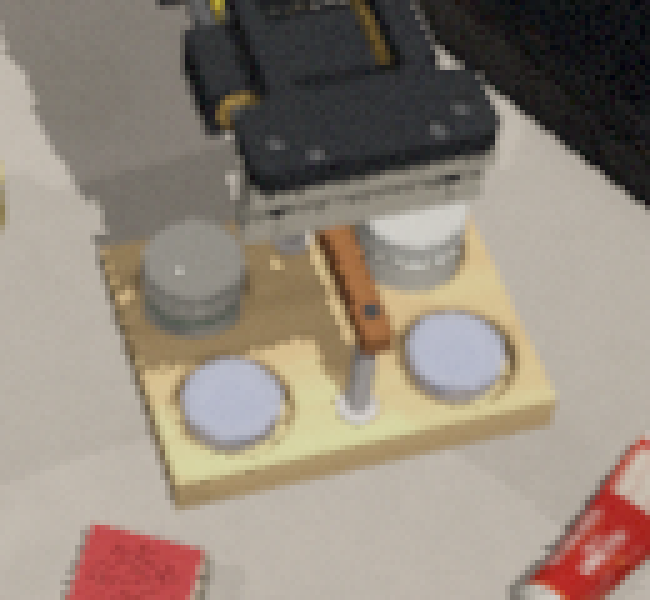

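Both lids now look flush. The wrist view has the far one at (279,99), the near one at (279,198) and the bar from (171,162) to (312,160). I'll measure again and work out the grasp.

Run:
```python
from w import *
for o in find('pics/w2.png',(165,55,325,235),(105,12,90),a=150): print([np.round(x,1) for x in o[:3]])
for o in find('pics/w2.png',(165,55,325,235),(3,140,60),(14,255,230)): print(o)
ms,mt,mw=[optics.camera_model(n) for n in('scene','top','wrist')]; st={'T':np.load('T2.npy')};s1={'T':np.load('T1.npy')}
for n,a,c in [('far',(336.4,260.4),(279,99.5)),('near',(291.4,270.1),(279.5,198.3))]: print(n,tri([ray(ms,a),ray(mw,c,st)]))
e=[tri([ray(mw,a,s1),ray(mw,b,st)]) for a,b in [((222.5,128.3),(171.5,161.5)),((324.5,128.5),(312,160.5))]];print(e)
z=.083; p=[plane(mw,u,z,st) for u in((171.5,161.5),(312,160.5))];d=p[0]-p[1]
mid=(p[0]+p[1])/2;print('mid',mid,np.linalg.norm(d),np.degrees(np.arctan2(d[1],d[0])))
T=st['T'];print('shift to mid,z.083 ',T[:3,:3].T@(mid-T[:3,3]))
```

```text
[np.float64(278.2), np.float64(198.2), np.float64(1055.5)]
[np.float64(278.2), np.float64(99.4), np.float64(1367.5)]
(240.20085470085468, 160.45168767202665, 2301.0, array([ 17., 139.]), [[171.0, 152.0], [310.0, 152.0], [310.0, 169.0], [171.0, 169.0]])
far (array([ 0.52643268, -0.17747143,  0.020352  ]), [np.float64(0.3), np.float64(0.3)])
near (array([ 0.4364504 , -0.13369916,  0.02063602]), [np.float64(0.1), np.float64(0.1)])
[(array([ 0.52111657, -0.07680691,  0.08671838]), [np.float64(0.1), np.float64(0.1)]), (array([ 0.4688331 , -0.17945404,  0.07378322]), [np.float64(0.3), np.float64(0.3)])]
mid [ 0.49571217 -0.12738963  0.083     ] 0.11564682789603274 64.05319303554322
shift to mid,z.083  [ 0.04318929 -0.03037532  0.11387863]
```

The two lids now measure level (20.4 and 20.6 mm), so the press worked. Handle middle is ≈(0.4953,-0.1275), consistent with the pots' midpoint. Next I'll turn the jaws across the bar while staying above it.

Emit:
jog_arm --motion '[[[0.01,-0.007,0,0,0,8.5,0.06],[0.02,-0.015,0,0,0,17,0.06],[0.03,-0.022,0,0,0,25.5,0.06],[0.043,-0.03,0,0,0,34,0.06],[0.043,-0.03,0,0,0,42.5,0.06],[0.043,-0.03,0,0,0,51,0.06],[0.043,-0.03,0,0,0,59.5,0.06],[0.043,-0.03,0,0,0,59.5,0.06]]]'

```text
t: 6.1
eef_pos: [0.4979, -0.1283, 0.1958]
ee_rot: [3.138, -0.002, -1.5]
force: [-0.3, 0.4, 0.1]
width: 0.0602
```

Emit:
jog_arm --motion '[[[-0.001,0.0025,0,0,0,8.5,0.06],[-0.001,0.0025,0,0,0,17,0.06],[-0.001,0.0025,0,0,0,25,0.06],[-0.001,0.0025,0.01,0,0,30,0.06],[-0.001,0.0025,0.03,0,0,30,0.06],[-0.001,0.0025,0.05,0,0,30,0.06],[-0.001,0.0025,0.05,0,0,30,0.06],[-0.001,0.0025,0.05,0,0,30,0.06]]]'

```text
t: 6.9
eef_pos: [0.4956, -0.1279, 0.1457]
ee_rot: [3.139, -0.005, -2.021]
force: [-0.0, -0.0, 1.1]
width: 0.0603
```

Run:
```python
from h import *
s=arm.get_state();print(s['t'],s['eef_pos'],np.degrees(s['ee_rot']),s['q'].round(2),s['force'])
T=toolT(s);np.save('T3.npy',T);print(T[:3,:3].T@(np.array([.4953,-.1275,.083])-T[:3,3]))
save('w3.png',optics.grab_frame('wrist'))
```

```text
6.9 [ 0.4955965  -0.1279164   0.14572101] [ 179.85735549   -0.26094485 -115.79739987] [ 0.13  0.19 -0.48  0.   -0.9  -0.59] [-0.00294792 -0.03840628  1.05698921]
[-0.00053151  0.00029201  0.06272016]
```

View pics/w3.png

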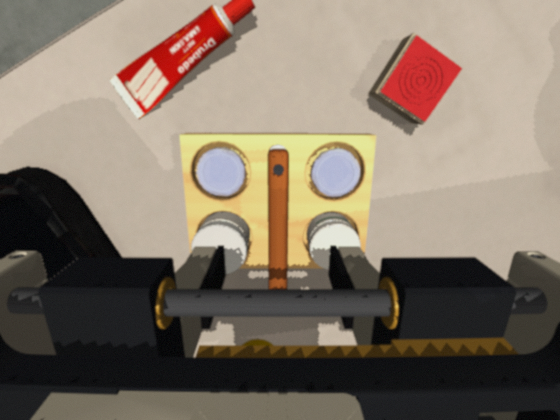

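The bar lies vertical in the view at column 279, midway between the fingers at 216 and 336. I'll go down and close.

Emit:
jog_arm --motion '[[[0,0,0.02,0,0,0,0.06],[0,0,0.04,0,0,0,0.06],[0,0,0.056,0,0,0,0.06],[0,0,0.063,0,0,0,0.06],[0,0,0.063,0,0,0,0.06],[0,0,0.063,0,0,0,0.06]]]'

```text
t: 7.55
eef_pos: [0.4966, -0.128, 0.0843]
ee_rot: [3.142, -0.003, -2.021]
force: [0.2, -0.6, 1.1]
width: 0.0601
```

Emit:
jog_arm --motion '[[[0,0,0,0,0,0,0.03],[0,0,0,0,0,0,0.02],[0,0,0,0,0,0,0.01],[0,0,0,0,0,0,0],[0,0,0,0,0,0,0],[0,0,0,0,0,0,0],[0,0,0,0,0,0,0]]]' --newtons 40

```text
t: 8.25
eef_pos: [0.496, -0.128, 0.0842]
ee_rot: [3.141, -0.004, -2.021]
force: [-3.0, 1.0, 2.0]
width: 0.0138
```

The fingers hold the bar at 13.8 mm. I'll lift slowly at first.

Emit:
jog_arm --motion '[[[0,0,-0.003,0,0,0,0],[0,0,-0.007,0,0,0,0],[0,0,-0.012,0,0,0,0],[0,0,-0.018,0,0,0,0],[0,0,-0.024,0,0,0,0],[0,0,-0.03,0,0,0,0],[0,0,-0.03,0,0,0,0]]]'

```text
t: 8.95
eef_pos: [0.4968, -0.1279, 0.1153]
ee_rot: [-3.141, -0.003, -2.021]
force: [0.9, -0.4, -5.6]
width: 0.0135
```

Run:
```python
from h import *
s=arm.get_state();print(s['t'],s['eef_pos'],np.degrees(s['ee_rot']),s['force'],s['moment'],s['width'])
a=optics.grab_frame('scene')[170:310,235:375];save('s4.png',cv2.resize(a,(560,560),interpolation=3));save('w4.png',optics.grab_frame('wrist'))
```

```text
8.95 [ 0.49681876 -0.12787811  0.11531775] [-1.79959876e+02 -1.59659385e-01 -1.15789736e+02] [ 0.89250713 -0.39251669 -5.56896394] [ 0.05571651 -0.13810188  0.0179684 ] 0.013475155711012895
```

View pics/s4.png

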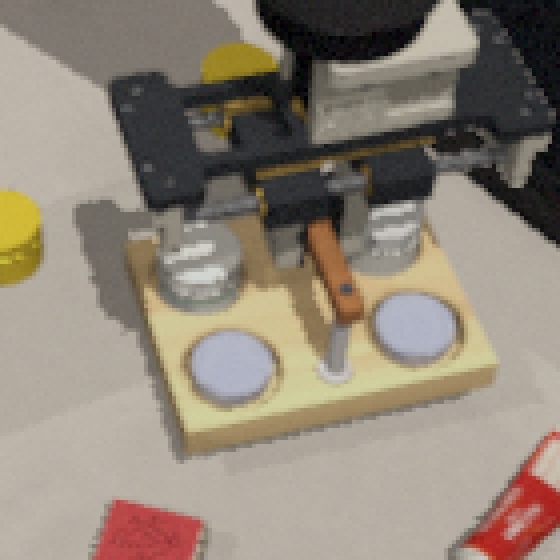

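View pics/w4.png

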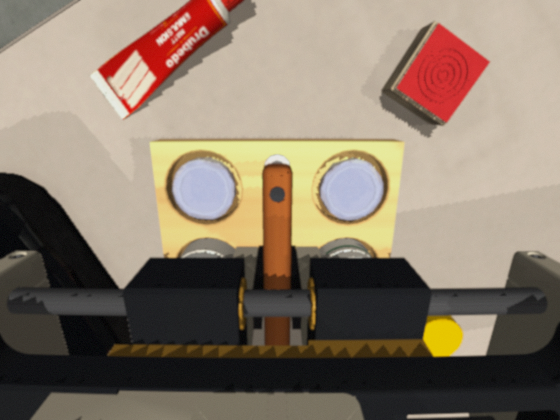

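It is off the table and level, and the cargo is in place. I'll raise it smoothly to about 14 cm.

Emit:
jog_arm --motion '[[[0,0,-0.008,0,0,0,0],[0,0,-0.024,0,0,0,0],[0,0,-0.042,0,0,0,0],[0,0,-0.06,0,0,0,0],[0,0,-0.078,0,0,0,0],[0,0,-0.094,0,0,0,0],[0,0,-0.105,0,0,0,0],[0,0,-0.11,0,0,0,0]]]'

```text
t: 9.85
eef_pos: [0.4967, -0.1275, 0.2255]
ee_rot: [-3.141, -0.003, -2.021]
force: [-0.6, -0.5, -5.4]
width: 0.0133
```

Emit:
jog_arm --motion '[[[0,0,0,0,0,0,0],[0,0,0,0,0,0,0],[0,0,0,0,0,0,0],[0,0,0,0,0,0,0],[0,0,0,0,0,0,0]]]'

```text
t: 10.35
eef_pos: [0.4965, -0.1275, 0.2251]
ee_rot: [3.142, -0.003, -2.021]
force: [-0.3, 0.5, -5.0]
width: 0.0137
```

Run:
```python
from h import *
s=arm.get_state();print(s['t'],s['eef_pos'],np.degrees(s['ee_rot']),s['qd'].round(3),s['force'],s['width'])
S=optics.grab_frame('scene');save('s5f.png',S);W=optics.grab_frame('wrist');save('w5.png',W)
save('s5.png',np.hstack([cv2.resize(S[120:310,235:375],(420,570),interpolation=3),np.pad(W[60:300,120:440],((0,330),(0,0),(0,0)))]))
```

```text
10.35 [ 0.4965454  -0.12753549  0.22507726] [ 1.79994693e+02 -1.73572363e-01 -1.15799292e+02] [-0.    -0.003  0.001  0.    -0.     0.003] [-0.3195038   0.46558751 -4.98681039] 0.013732988984251357
```

View pics/s5.png

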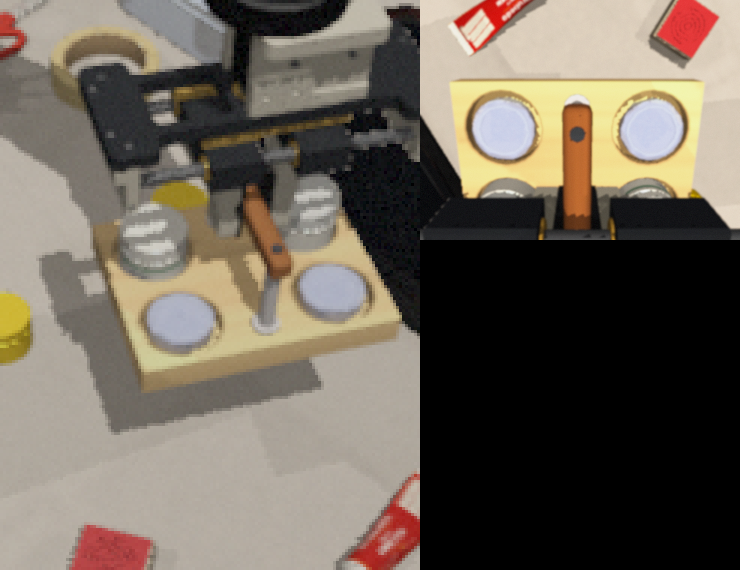

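The caddy hangs clear with both pots and both jars in their wells. One last check on level and clearance, from the block's front top corners, then I'll hand in.

Run:
```python
from w import *
im=cv2.imread('pics/s5f.png')[210:260,260:375];cv2.imwrite('pics/e1.png',cv2.resize(im,None,fx=6,fy=6,interpolation=3))
im=cv2.imread('pics/w5.png')[125:215,135:420];cv2.imwrite('pics/e2.png',cv2.resize(im,None,fx=2.8,fy=2.8,interpolation=3))
for f,b in[('pics/s5f.png',(265,190,375,245)),('pics/w5.png',(140,130,415,245))]:
    for o in find(f,b,(105,18,80),(135,140,255),40):print(f,np.round(o[:3],1))
```

```text
pics/s5f.png [294.7 226.  246. ]
pics/s5f.png [345.2 216.  224.5]
pics/w5.png [ 351.3  190.2 2639.5]
pics/w5.png [ 203.6  189.7 2641. ]
```

View pics/e1.png

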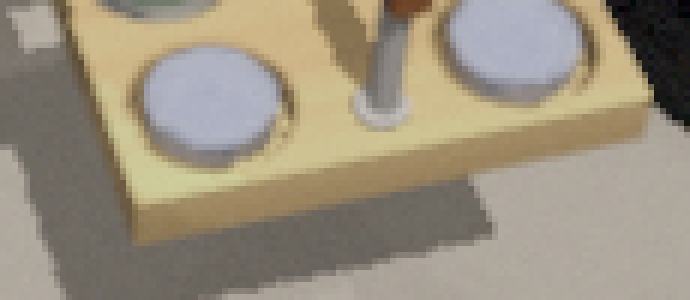

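View pics/e2.png

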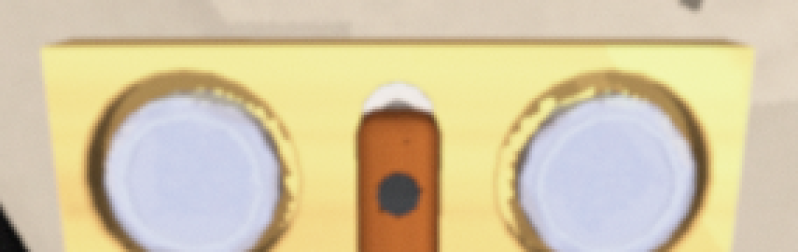

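Run:
```python
from w import *
ms,mw=optics.camera_model('scene'),optics.camera_model('wrist');s=arm.get_state();st={'T':toolT(s)}
for n,a,c in [('near lid',(295.1,227),(203.4,189.7)),('far lid',(345.5,217.2),(351.6,190.0)),('near corner',(282.5,244),(150.5,141.5)),('far corner',(368,227.3),(403.5,142))]: print(n,tri([ray(ms,a),ray(mw,c,st)]))
print(s['qd'].round(3)); arm.job_done()
```

```text
near lid (array([ 0.48243319, -0.15450819,  0.16578383]), [np.float64(48.9), np.float64(48.9)])
far lid (array([ 0.4556976 , -0.19566815,  0.25746143]), [np.float64(28.8), np.float64(28.8)])
near corner (array([ 0.42671393, -0.19672163,  0.25419897]), [np.float64(73.8), np.float64(73.8)])
far corner (array([ 0.44725008, -0.22719009,  0.28488542]), [np.float64(45.1), np.float64(45.1)])
[-0.001 -0.004  0.003 -0.001  0.001 -0.   ]
the job is handed in; nothing more can be done
```

The residuals are large because I paired near and far the wrong way round: in this wrist view, right is near. I'll recompute from the saved pictures.

Run:
```python
from w import *
from scipy.spatial.transform import Rotation as Ro
ms,mw=optics.camera_model('scene'),optics.camera_model('wrist');T=np.eye(4);T[:3,3]=[.49655,-.12754,.22508];T[:3,:3]=Ro.from_euler('xyz',[179.995,-.1736,-115.8],degrees=True).as_matrix();st={'T':T}
for n,a,c in [('near lid',(295.1,227),(351.6,190)),('far lid',(345.5,217.2),(203.4,189.7)),('near corner',(282.5,244),(403.5,142)),('far corner',(368,227.3),(150.5,141.5))]: print(n,tri([ray(ms,a),ray(mw,c,st)]))
```

```text
the job is handed in; nothing more can be done
```

```bash
sed -i 's/^from station.*//' h.py
python3 - <<'E'
from h import *
from scipy.spatial.transform import Rotation as Ro
ms={'mtx':[[408.3119,0,278.8908],[0,408.3119,209.1628],[0,0,1]],'D':[.031,0,0,0,0],'R':[[0.7531,-0.6577,0.0172],[-0.4769,-0.5636,-0.6745],[0.4533,0.4997,-0.7381]],'t':[-0.3907,0.2744,0.74]}
mw={'mtx':[[305.1838,0,276.7052],[0,305.1838,206.6082],[0,0,1]],'D':[-.035,0,0,0,0],'mount':[[0.0001,-0.9518,-0.3067,0.0842],[1,0.0001,-0.0001,-0.0015],[0.0002,-0.3067,0.9518,-0.1357],[0,0,0,1]]}
T=np.eye(4);T[:3,3]=[.49655,-.12754,.22508];T[:3,:3]=Ro.from_euler('xyz',[179.995,-.1736,-115.8],degrees=True).as_matrix();st={'T':T}
for n,a,c in [('near lid',(295.1,227),(351.6,190)),('far lid',(345.5,217.2),(203.4,189.7)),('near corner',(282.5,244),(403.5,142)),('far corner',(368,227.3),(150.5,141.5))]: print(n,tri([ray(ms,a),ray(mw,c,st)]))
E
```

```text
near lid (array([ 0.43812936, -0.1341146 ,  0.16009715]), [np.float64(0.3), np.float64(0.3)])
far lid (array([ 0.52857752, -0.17777268,  0.15921819]), [np.float64(0.9), np.float64(0.9)])
near corner (array([ 0.39491765, -0.14861493,  0.15905287]), [np.float64(0.9), np.float64(0.9)])
far corner (array([ 0.54343769, -0.22122674,  0.15829068]), [np.float64(1.4), np.float64(1.4)])
```

The job is handed in: I pressed the far pot's lid home while the caddy stood on the table. Then I took the caddy across its handle bar with 40 N and lifted it straight up; the arm is holding it still.

- **Lid:** pot_a's lid started about 8 mm higher than the other. It stopped solidly at 14 N with the fingertips at z ≈ 24 mm, where a shut lid should be. Afterwards the two lids measured level, at 20.4 and 20.6 mm on the table and 159 and 160 mm once lifted.
- **Lift:** the caddy's underside is about 14 cm above the table. Its two top corners on the pot side measured 159 and 158 mm, so it is level along that side to within measurement error. Level the other way was judged by eye: the block's front edge stayed at the same row of the wrist view during the lift.
- **Cargo and bystanders:** both pots and both jars were in their wells in the last pictures. The arm touched nothing else on the table.
- **Time:** about 10.5 s on the robot's clock.

**Check that failed:** the first triangulation of the lifted caddy disagreed by 29–74 mm, because I had swapped the near and far points in the wrist view. I had already handed in by then. Recomputing from the saved pictures with the right pairing gave the lifted heights above, with residuals of 1.4 mm or less.

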